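# Fit a D cell in the lighted shaving mirror

## Task

Fit the big D cell into the battery bay on the back of the shaving mirror, the right way round: press its flat end back against the coil spring, bring the nub end down past the retaining lip and let the spring push it home under the lip. Then swing the battery cover fully shut over it, and leave the other things on the counter where they are.

Things in the scene. Friction and masses are not known exactly. Their poses are not given: they have to be found in the camera images.
- cell_mid (a point): Centre of the D cell, a grey cylinder with steel ends lying on the counter: 34.2 mm across, 61.5 mm long over all (59 mm body plus, on one end only, a steel nub 9.5 mm across and 2.5 mm long), about 0.14 kg. On its axis, 30.75 mm from either extreme end. Its x runs along the cell to the nub end; it lies level with any heading and may be rolled about x.
- cell_nub (a point): Tip of the D cell's nub, on its axis; axes as cell_mid. (A smaller C cell standing upright nearby is not meant.)
- bay (a point): Where cell_mid lies when the cell is home in the battery bay on the back of the shaving mirror (white disc 200 mm across, 20 mm thick, lying on its face, fixed to the counter, wire stand round half its rim). x (level) runs along the bay from the spring end to the contact end, z is up. The home cell lies along x, nub towards +x. All parts of the bay have these axes.
- bay_floor (a point): Bay floor, 17.1 mm below bay. Two cradle ribs along x, 7 mm high, inner faces at y = +-14.3 mm and outer faces at +-17 mm, keep the cell central. Nothing else stands beside the cell: the mirror's flat back lies 2 mm under this floor and reaches 70 mm to either side.
- bay_contact (a point): Where the nub's tip rests when home: on the inner face of the contact wall, 30.75 mm to +x of bay, at the same height. The wall is 38 mm wide, 5 mm thick and its top is 34.2 mm above the bay floor.
- lip_edge (a point): Middle of the free edge of the retaining lip, at the height of its top: 6.5 mm to -x of the contact wall's face, 34.2 mm above the bay floor. The lip is two tabs on top of that wall, 3 mm thick, at y = 11 to 19 mm on either side, open between; they overhang the home cell's end. Lip edge to free spring is only 50.5 mm, so the cell goes in tilted, flat end first, nub end up (about 25 degrees).
- spring_face (a point): Centre of the coil spring's end face when the spring is free (this point stays put): 26.25 mm to -x of bay, same height. The end is a steel disc 16 mm across facing +x. The wall that carries the spring is 20 mm high, 23 to 27 mm behind this point.
- spring (a joint): How far the spring's end is pressed back from spring_face towards -x, in m: 0 free, 0.0045 with the cell home, 0.018 at its stop; 500 N/m. The cell's end passes the lip when the spring is back at least 0.009, with the cell level.
- cover (a joint): Opening angle of the domed white battery cover, rad: 0 shut (flush on the mirror's back over the whole bay), 1.8 to 2.1 at the start, standing open beyond the contact wall; stop at 2.2. The hinge is stiff and holds any angle (0.05 N m, no catch).
- cover_hinge (a point): Middle of the cover's hinge line, which runs along y: 41.25 mm to +x of bay and 15.1 mm below it. The shut cover reaches 99 mm from here towards -x, is 46 mm wide, and its flat outer top is 37 mm above the hinge line. It opens up and over towards +x, its outer top then facing +x.
- pump: Bystander: empty white plastic pump dispenser, 66 mm in diameter, 175 mm high. Origin under its centre. Leave it.
- tumbler: Bystander: glass tumbler, 74 mm in diameter, 95 mm high. Origin under its centre. Leave it.
- pill_box: Bystander: closed round blue pill box, 74 mm in diameter, 27 mm high. Origin under its centre. Leave it.
- small_cell: Bystander: C cell standing upright, 26 mm in diameter, 50 mm high. Origin under its centre. Leave it.
- toothbrush: Bystander: ribbed green toothbrush lying along its x, 190 mm long, 18 mm high at the bristles. Origin near its middle. Leave it.
- pusher: Bystander: steel cuticle pusher lying along its x, 126 mm long, 5 mm thick. Origin at its middle. Leave it.
- tray: Bystander: oval white ceramic tray, 146 by 102 mm, 19 mm high. Origin under its centre. Leave it.
There are look-alikes about, which are no part of the job. Leave any orange or turquoise look-alike of the part that bears bay alone.

How it is judged:
By the outcome, as a careful person would: the job done as asked, in the order asked, and still so for the second after the job is handed in, with the robot touching nothing.
It also fails if it takes over 56 s, if anything falls off the work surface, if the arm or the gripper's body presses on something with over 40 N, if the wrist force passes 120 N, or if a joint passes its speed limit or range.

## Robot

A 6-joint arm with a two-finger parallel gripper is mounted at the origin on the work surface. World frame = base frame: x ahead of the robot, y to its left, z up, the work surface at z = 0. Lengths are in m, angles in rad, forces in N, time in s.
With the tool pointing down it reaches from about 0.425 to 0.95 m from the base axis. Payload 3.5 kg.
Tool frame: the origin (TCP) lies midway between the tips of the shut fingers; the grasp point (between the pads) lies 19 mm behind it; z points along the fingers, y is the line along which they close (so a half turn about z gives the same grasp; the last joint's range is limited). The gripper opens to 85 mm and grips with 20 to 120 N. Pads are 22 mm wide; open, the fingers measure 114 mm over their backs; the gripper's body (76 mm by 85 mm) begins 54 mm behind the grasp point. The pads swing forward as they close: fully open they stand 13 mm farther back than shut.
Start: joints at [1.005, 0.286, 1.577, -0, 1.279, -0.15], TCP at [0.273, 0.617, 0.231] pointing down, gripper open.
Joint ranges: [-2.77, 2.77], [-0.9, 2.22], [0.21, 2.48], [-1.53, 4.67], [0.24, 2.81], [-2.84, 2.84]. Speed limits (rad/s): [2.79, 2.79, 3.14, 3.14, 3.14, 3.14].

## Interface

Orientations are given as a unit quaternion [x, y, z, w].
In Python, from plant import ctrl, cams, order gives the robot as it stands.
- The arm moves only by the tool move_arm, never from a script. Its argument "plan" is one flat list of numbers, 7 for each row, row after row: the shift along the world's x, y, z in mm, then the turn, a rotation vector about the world's x, y, z in degrees, then the finger opening in mm, from 0 to 85.4. A call has 1 to 12 rows; each row shifts and turns the commanded pose from where the row before left it; what a row does not reach is not made up. A row lasts 1/10 s, in which the tool goes at most 50 mm and 8.59 degrees, less where a joint would pass 70% of its speed; a pose out of reach is approached as far as the arm can. A call is refused whole if a number of a shift passes 50 or a number of a turn 8.59, either way. A call with a gripper value outside its range is refused whole. The fingers move at their own pace and stop on an object; "newtons" is the grip in N (left out, the last holds). Time passes only in rows, so rows that do not move let the fingers close. It gives the time, the measured TCP pose, the force, the opening and the grip force at its end, in the units of the state.
- ctrl.get_state(): the state, without advancing time (a new reading comes with each control period).
- cams.read_camera(name): name is "scene" or "top" or "wrist"; returns a dict with "color" (480x640x3 uint8, red, green, blue), "fov_y" (degrees; the focal length in pixels is half the picture's height over the tangent of half this angle, whatever the lens; pixels are square), "cx", "cy" (the principal point, pixels), "k1" (the pictures are not rectified: a ray, as slopes to the right and down, at radius r is drawn at 1 + k1 r^2 times it, then the intrinsics apply), "origin" and "orientation" of the camera in the world; the wrist camera has in their place "T_tool_cam" (4x4, takes a point from camera to tool coordinates, whose origin is the TCP and whose axes are the flange's). Camera axes: x right, y up, looking along -z (the intrinsics and any distortion apply to the point x, -y, -z); pixel columns grow to the right and rows downward; lengths in m; the calibration is good to about 2 mm. A picture is of the moment at which its call begins: read the wrist's pose just before it. There is no depth.
- order.sign_off(): hands the job in; it is judged then, once.
The state is a dict: "time": time; "qpos": joint angles; "dq": joint speeds; "joint_efforts": joint torques, N m; "eef_pos": TCP position; "tcp_rot": TCP orientation; "contact_force": force on the tool from outside, world axes, zero at the start; "wrist_torque": the same for the moment, N m; "opening": opening from 0.0 (shut) to 1.0 (fully open); "finger_force": force on a finger pad.
Only numpy, scipy, OpenCV 4.12 (cv2) and the standard library are available. Lean on these libraries where they do the work, as an engineer would, in place of code of your own. Each camera call takes 0.05 s, during which the arm holds its last target. There are 200 camera calls.

## Working session

There is one attempt and no reset: what is moved stays moved. The work goes in short steps, Python scripts to look and compute and a tool call to move; the robot and the scene stay as the last step left them, time stands still between calls to the robot, and variables do not carry over. Pictures are saved under pics/ and viewed, at most 10 in all, crops included, and the job is handed in when it is done.

Besides the shell and the picture viewer there is one more tool, called after "Request:" as a command line: name --argument value ..., lists and objects as JSON in quotes. move_arm: Moves the arm, as the interface text tells. Its arguments: {"type":"object","properties":{"plan":{"type":"array","items":{"type":"number"}},"newtons":{"type":"number"}},"required":["plan"]}

```bash
ls; mkdir -p pics; cat > h.py <<'E'
import numpy as np, cv2
from scipy.spatial.transform import Rotation as R
from plant import ctrl, cams, order
def cam(name):
    s=ctrl.get_state(); c=cams.read_camera(name)
    f=240/np.tan(np.radians(c['fov_y'])/2)
    if 'T_tool_cam' in c:
        T=np.eye(4); T[:3,:3]=R.from_quat(s['tcp_rot']).as_matrix(); T[:3,3]=s['eef_pos']
        T=T@np.array(c['T_tool_cam'])
    else:
        T=np.eye(4); o=np.array(c['orientation'])
        T[:3,:3]=R.from_quat(o).as_matrix() if o.size==4 else o; T[:3,3]=c['origin']
    return dict(img=c['color'],f=f,cx=c['cx'],cy=c['cy'],k1=c['k1'],T=T)
def save(c,fn):
    cv2.imwrite(fn,c['img'][:,:,::-1]); np.savez(fn+'.npz',**c)
def load(fn): return dict(np.load(fn+'.npz'))
def ray(c,u,v):
    d=np.array([(u-c['cx'])/c['f'],(v-c['cy'])/c['f']]); s=d.copy()
    for _ in range(30): s=d/(1+c['k1']*(s@s))
    return c['T'][:3,3], c['T'][:3,:3]@np.array([s[0],-s[1],-1])
def onz(c,u,v,z):
    o,d=ray(c,u,v); return o+d*(z-o[2])/d[2]
def proj(c,p):
    q=np.linalg.inv(c['T'])@np.append(p,1); s=np.array([q[0],-q[1]])/-q[2]
    s=s*(1+c['k1']*(s@s)); return s*c['f']+[c['cx'],c['cy']]
E
python3 - <<'E'
from h import *
print(ctrl.get_state())
for n in ('top','scene','wrist'):
    c=cam(n); save(c,f'pics/{n}0.png'); print(n,c['f'],c['cx'],c['cy'],c['k1'],c['T'].round(3))
E
```

```text
pics
{'time': 0.0, 'qpos': array([ 1.00500070e+00,  2.87160594e-01,  1.57818572e+00,  3.30046773e-05,
        1.27855890e+00, -1.49991336e-01]), 'dq': array([-5.58828481e-05, -2.92112873e-03, -6.74281577e-05, -1.58693325e-04,
       -3.47538323e-04, -1.71157635e-04]), 'joint_efforts': array([ 2.29833444e-03, -4.05966568e+01, -2.92635047e+01, -9.49661376e-05,
        5.76973718e-03,  6.55039628e-06]), 'eef_pos': array([0.27225818, 0.61694761, 0.22994582]), 'tcp_rot': array([ 2.06412210e-01,  9.78464441e-01, -1.07748287e-03, -4.19844195e-04]), 'contact_force': array([ 0.53649834, -0.13983353,  0.09318387]), 'wrist_torque': array([ 0.00430083, -0.00143581,  0.07317944]), 'finger_force': 0.0, 'opening': 0.9983376833691062}
top 452.33333343373175 325.42067704874313 236.6228016717497 -0.1141695059169535 [[-0.096  0.975 -0.202  0.291]
 [-0.995 -0.095  0.018 -0.107]
 [-0.001  0.203  0.979  0.994]
 [ 0.     0.     0.     1.   ]]
scene 606.1289526670049 313.2290988756457 241.5783018212903 0.0710125949664311 [[-0.43  -0.599  0.675  1.415]
 [ 0.903 -0.281  0.326  0.332]
 [-0.006  0.75   0.662  0.962]
 [ 0.     0.     0.     1.   ]]
wrist 345.21839776759793 320.8643405353182 240.4603758289411 -0.06548924256612293 [[ 0.404 -0.865 -0.298  0.195]
 [ 0.915  0.381  0.134  0.651]
 [-0.003 -0.326  0.945  0.372]
 [ 0.     0.     0.     1.   ]]
```

View pics/top0.png

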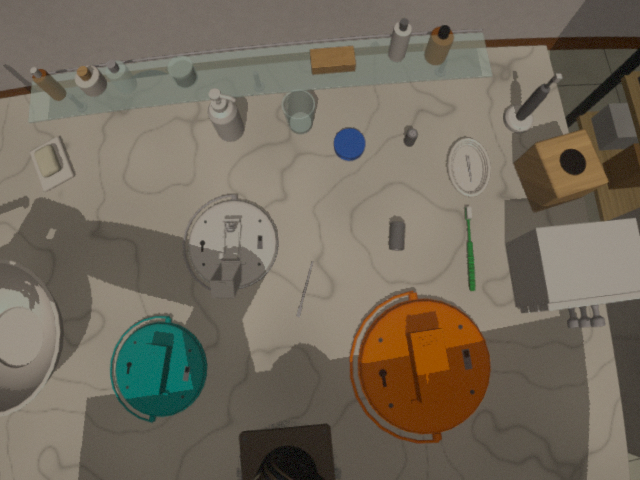

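View pics/scene0.png

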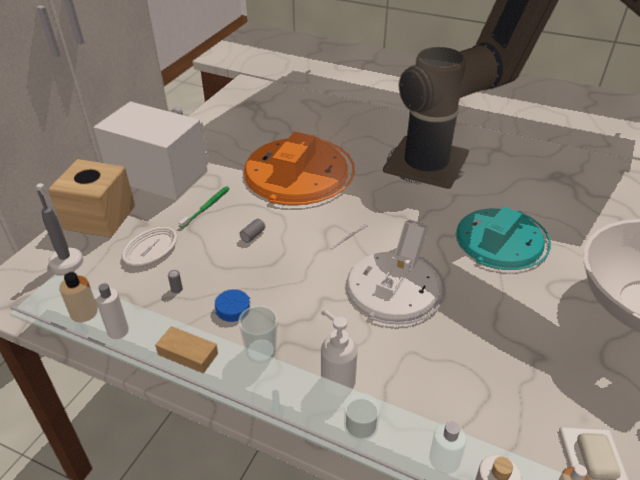

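```bash
python3 - <<'E'
from h import *
c=load('pics/top0.png'); s=load('pics/scene0.png')
for n,u,v,z in [('mirror',232,243,.02),('cell',397,235,.017),('pump',230,125,.05),('tum',298,112,.05),('pill',349,144,.02)]: print(n,onz(c,u,v,z).round(3))
def crop(c,x0,y0,w,h,W,H): return cv2.resize(c['img'][y0:y0+h,x0:x0+w,::-1],(W,H),interpolation=cv2.INTER_CUBIC)
a=crop(c,180,190,100,120,400,480); b=crop(c,372,205,50,60,400,480)
cv2.imwrite('pics/a1.png',np.hstack([a,b]))
a=crop(s,340,215,110,110,500,500); b=crop(s,230,210,50,60,300,360)
o=np.zeros((500,800,3),np.uint8); o[:,:500]=a; o[:360,500:]=b
cv2.imwrite('pics/a2.png',o)
E
```

```text
mirror [0.497 0.081 0.02 ]
cell [ 0.48  -0.283  0.017]
pump [0.765 0.067 0.05 ]
tum [ 0.78 -0.09  0.05]
pill [ 0.704 -0.2    0.02 ]
```

View pics/a1.png

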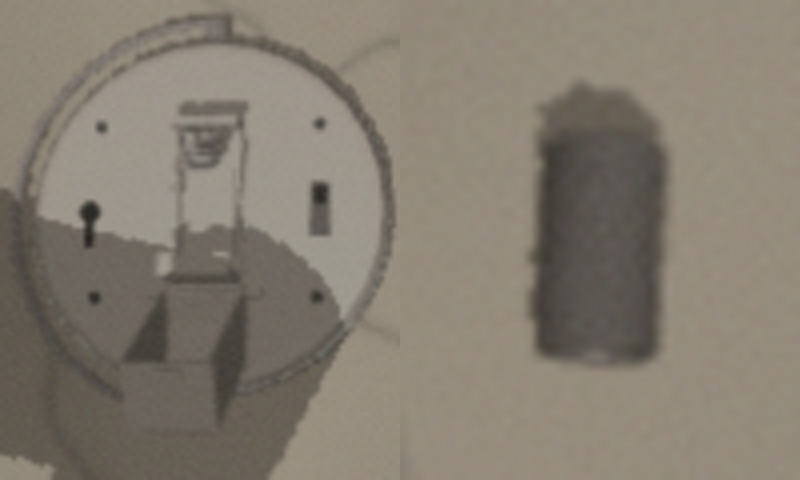

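View pics/a2.png

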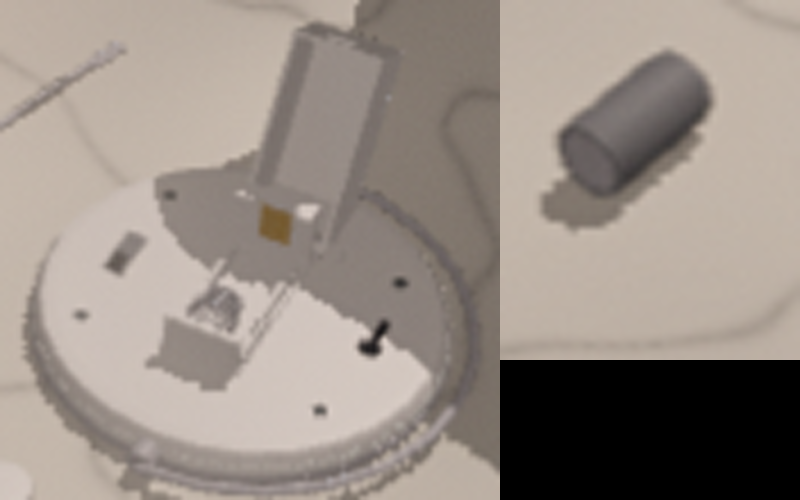

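The white mirror is at pixel (232,243) in the top view, near (0.50, 0.08). Its spring end points to world +x and its cover stands open towards the robot. The D cell is at (397,235), near (0.48, -0.28). Its far (+x) end is flat, so the nub should point towards the robot. Next I'll bring the wrist camera over the bay.

Request:
move_arm --plan '[17,-47,2,0,0,2.2,85,17,-47,2,0,0,2.2,85,17,-47,2,0,0,2.2,85,17,-47,2,0,0,2.2,85,17,-47,2,0,0,2.2,85,17,-47,2,0,0,2.2,85,17,-47,2,0,0,2.2,85,17,-47,2,0,0,2.2,85,17,-47,2,0,0,2.2,85,17,-47,2,0,0,2.2,85,17,-47,2,0,0,2.2,85,0,0,0,0,0,0,85]'

```text
time: 1.35
eef_pos: [0.4611, 0.0958, 0.2536]
tcp_rot: [0.0, 1.0, -0.001, 0.001]
contact_force: [-0.4, 0.8, 0.6]
opening: 0.996
finger_force: 0.0
```

```bash
python3 - <<'E'
from h import *
s=ctrl.get_state(); print(s['time'],s['eef_pos'],R.from_quat(s['tcp_rot']).as_matrix().round(3))
c=cam('wrist'); save(c,'pics/w1.png')
E
```

```text
1.35 [0.46112243 0.09579998 0.25359748] [[-1.     0.001  0.001]
 [ 0.001  1.    -0.002]
 [-0.001 -0.002 -1.   ]]
```

View pics/w1.png

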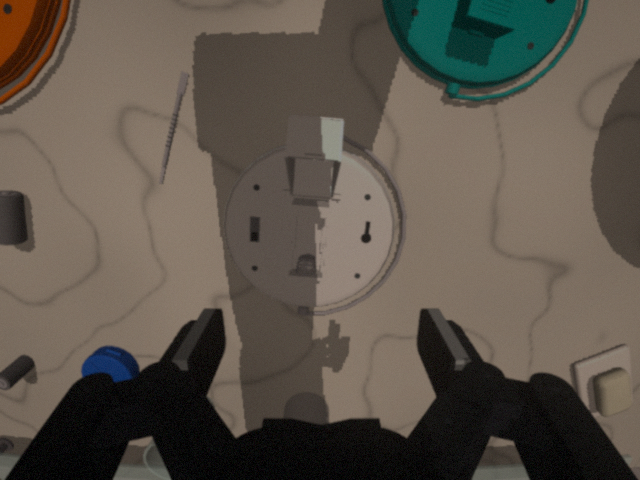

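The bay is around pixel (312,235) with the spring at (306,265), and the open cover is around (315,150). Up in this picture is world -x. Now I'll move over to the cell.

Request:
move_arm --plan '[2,-48,-5,0,0,0,85,2,-48,-5,0,0,0,85,2,-48,-5,0,0,0,85,2,-48,-5,0,0,0,85,2,-48,-5,0,0,0,85,2,-48,-5,0,0,0,85,2,-48,-5,0,0,0,85,2,-42,-5,0,0,0,85,0,0,0,0,0,0,85]'

```text
time: 2.3
eef_pos: [0.4755, -0.2798, 0.212]
tcp_rot: [-0.002, 1.0, 0.0, -0.001]
contact_force: [0.7, 0.1, 0.0]
opening: 0.994
finger_force: 0.0
```

```bash
python3 - <<'E'
from h import *
c=cam('wrist'); save(c,'pics/w2.png'); b=load('pics/w1.png')
print(proj(c,[.48,-.283,.017]))
def crop(c,x0,y0,w,h,W,H): return cv2.resize(c['img'][y0:y0+h,x0:x0+w,::-1],(W,H),interpolation=cv2.INTER_CUBIC)
u,v=proj(c,[.48,-.283,.017]).astype(int); print('cell crop',u-40,v-60)
a=cv2.convertScaleAbs(crop(b,270,110,80,120+60-60+0,400,600) if 0 else crop(b,265,110,100,120+30,400,600),alpha=1.6)
d=cv2.convertScaleAbs(crop(c,u-40,v-60,80,120,400,600),alpha=1.4)
cv2.imwrite('pics/a3.png',np.hstack([a,d]))
E
```

```text
[317.73145781 215.39902805]
cell crop 277 155
```

View pics/a3.png

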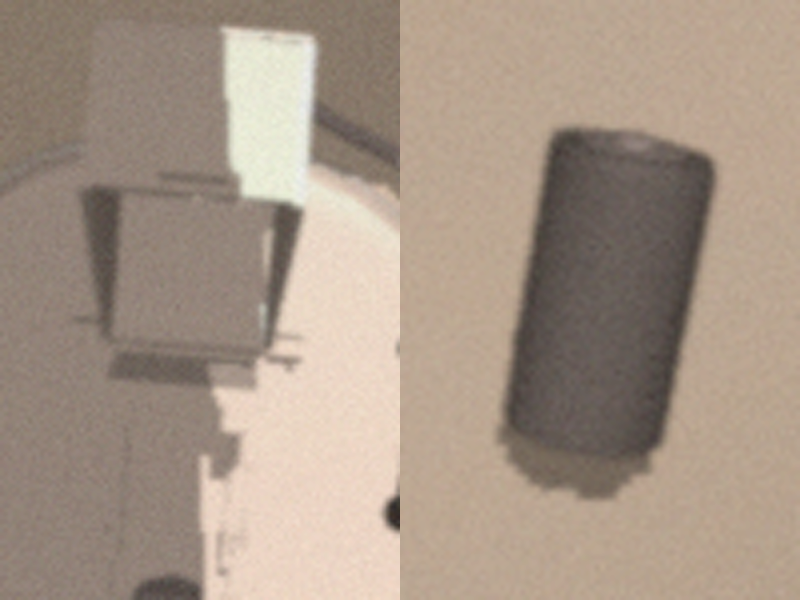

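The cell's heading is about 7° off world x. The end towards the robot looks steel with a slight bulge. A closer look should settle which end has the nub.

Request:
move_arm --plan '[-20,0,-34,0,0,0,85,-20,0,-33,0,0,0,85,-10,0,-33,0,0,0,85,0,0,0,0,0,0,85]'

```text
time: 2.75
eef_pos: [0.4223, -0.2721, 0.1083]
tcp_rot: [-0.004, 1.0, 0.004, -0.004]
contact_force: [0.5, 0.2, -1.2]
opening: 0.992
finger_force: 0.0
```

```bash
python3 - <<'E'
from h import *
c=cam('wrist'); save(c,'pics/w3.png'); b=load('pics/top0.png')
def crop(c,x0,y0,w,h,W,H): return cv2.resize(c['img'][y0:y0+h,x0:x0+w,::-1],(W,H),interpolation=cv2.INTER_CUBIC)
u,v=proj(c,[.48,-.283,.017]).astype(int); print('cell crop',u-50,v-75)
d=cv2.convertScaleAbs(crop(c,u-50,v-75,100,150,400,600),alpha=1.5)
a=cv2.convertScaleAbs(crop(b,205,205,50,75,400,600),alpha=1.6)
cv2.imwrite('pics/a4.png',np.hstack([a,d]))
E
```

```text
cell crop 255 242
```

View pics/a4.png

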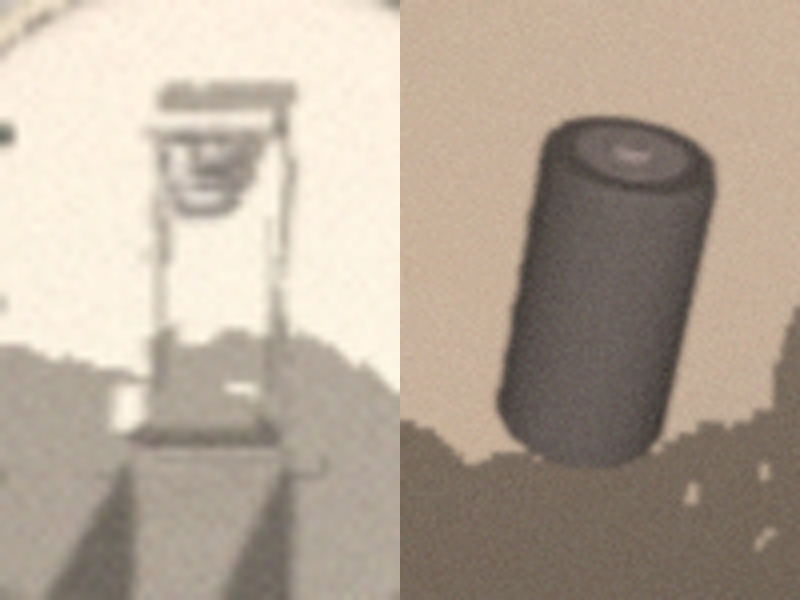

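The nub is on the robot-side (-x) end, visible at about (630,155) in the crop, so the heading already matches the bay. Next I'll fit the cell pose by silhouette, and the bay from top-view features.

```bash
cat > fit.py <<'E'
from h import *
from scipy.optimize import minimize
ims=[load('pics/w2.png'),load('pics/w3.png')]
def hull(c,p):
    x,y,a=p; d=np.array([np.cos(a),np.sin(a),0]); n=np.array([-d[1],d[0],0]); t=np.linspace(0,2*np.pi,60)
    P=[np.array([x,y,.0171])+s*d+.0171*(np.cos(k)*n+np.sin(k)*np.array([0,0,1])) for s in (-.03075,.02825) for k in t]
    return cv2.convexHull(np.array([proj(c,q) for q in P],np.float32))
ms=[]
for c in ims:
    I=cv2.GaussianBlur(c['img'],(3,3),0).astype(int); m=((I[:,:,0]-I[:,:,2])<14).astype(np.uint8)
    u,v=proj(c,[.48,-.283,.017]).astype(int); w=np.zeros_like(m); w[v-60:v+60,u-45:u+45]=1; m=m*w
    n,l,st,_=cv2.connectedComponentsWithStats(m); k=1+st[1:,4].argmax(); ms.append(l==k); print(st[k])
def cost(p):
    e=0
    for c,m in zip(ims,ms):
        h=np.zeros(m.shape,np.uint8); cv2.fillConvexPoly(h,np.round(hull(c,p)*16).astype(np.int32),1,shift=4); e+=1-(m&(h>0)).sum()/(m|(h>0)).sum()
    return e
best=min((minimize(cost,[.48,-.283,np.pi+a],method='Nelder-Mead',options=dict(initial_simplex=[[.48,-.283,np.pi+a],[.49,-.283,np.pi+a],[.48,-.275,np.pi+a],[.48,-.283,np.pi+a+.1]])) for a in (0,.12,-.12)),key=lambda r:r.fun)
print('cell',best.x,np.degrees(best.x[2])-180,best.fun)
# bay from top view: a4 left: px=205+x/8, py=205+y/8
c=load('pics/top0.png')
for n,x,y,z in [('ribL top',155,240,.029),('ribL bot',158,420,.029),('ribR top',283,240,.029),('ribR bot',270,420,.029),('springwall top edge mid',217,125,.042),('contact wall top mid',205,435,.056),('spring disc',207,205,.039)]:
    print(n,onz(c,205+x/8,205+y/8,z).round(4))
E
python3 fit.py
```

```text
[ 299  182   40   65 1908]
[ 280  272   53   87 3393]
cell [ 0.47699989 -0.28225198  2.92838939] -12.215647459351061 0.2683626257834223
ribL top [0.5146 0.0953 0.029 ]
ribL bot [0.4647 0.097  0.029 ]
ribR top [0.5112 0.06   0.029 ]
ribR bot [0.4618 0.0665 0.029 ]
springwall top edge mid [0.5419 0.0739 0.042 ]
contact wall top mid [0.4546 0.0791 0.056 ]
spring disc [0.5207 0.0784 0.039 ]
```

```bash
python3 -c "
from h import *
c=cams.read_camera('wrist');s=ctrl.get_state();print(s['time'],s['eef_pos'],s['tcp_rot'],s['qpos'])"
```

```text
2.85 [ 0.42618129 -0.27578035  0.11371246] [-4.11359910e-03  9.99991479e-01  3.45083650e-04 -1.81271001e-05] [-7.74665298e-01  5.02587621e-02  2.07668414e+00  5.48252531e-04
  1.01516041e+00 -2.35397816e+00]
```

```bash
python3 - <<'E'
from h import *
c=cam('wrist'); save(c,'pics/w4.png')
E
sed -i "s#pics/w3.png')\]#pics/w4.png')]#; s#<14#<TH#" fit.py
for t in 14 22 28; do sed "s/TH)/$t)/;s#load('pics/w2.png'),##" fit.py > f2.py; python3 f2.py | head -2; sed "s/TH)/$t)/" fit.py > f2.py; python3 f2.py | head -3;done; python3 - <<'E'
from h import *
I=load('pics/w4.png')['img'].astype(int)
print([tuple(I[v,u]) for u,v in [(312,250),(310,310),(300,340),(350,300),(270,300),(260,370)]])
E
```

```text
[ 286  263   53   85 3267]
cell [ 0.47766071 -0.28226069  2.97818422] -9.362613716904008 0.1220430107526882
[ 299  182   40   65 1908]
[ 286  263   53   85 3267]
cell [ 0.47776873 -0.28254302  2.96732141] -9.985006538615778 0.2732805829868413
[ 285  262   55   87 3562]
cell [ 0.47607707 -0.28248484  2.97141529] -9.750444687433856 0.048865153538050765
[ 297  180   43   74 2319]
[ 285  262   55   87 3562]
cell [ 0.47669115 -0.28237542  2.95678185] -10.588878906322492 0.14340489163627357
[ 266  261   90  106 5690]
cell [ 0.47573124 -0.28242973  2.97687811] -9.437448008479521 0.3411682161024382
[ 296  178   49   78 2606]
[ 266  261   90  106 5690]
cell [ 0.47631382 -0.28239099  2.96850801] -9.917019840803846 0.4762333002579823
[(np.int64(136), np.int64(122), np.int64(108)), (np.int64(71), np.int64(63), np.int64(61)), (np.int64(67), np.int64(62), np.int64(58)), (np.int64(132), np.int64(116), np.int64(103)), (np.int64(134), np.int64(118), np.int64(105)), (np.int64(82), np.int64(71), np.int64(63))]
```

The cell is at (0.476, -0.282), heading 180-9.7° (silhouette overlap 95%). Time to grasp it.

Request:
move_arm --plan '[25,-4,0,0,0,-5,85,25,-3,0,0,0,-4.7,85,0,0,-30,0,0,0,85,0,0,-30,0,0,0,85,0,0,-30,0,0,0,85,0,0,-15,0,0,0,85,0,0,-7,0,0,0,85,0,0,0,0,0,0,85,0,0,0,0,0,0,25,0,0,0,0,0,0,25,0,0,0,0,0,0,25,0,0,0,0,0,0,25]' --newtons 50

```text
time: 4.1
eef_pos: [0.4761, -0.2848, 0.0024]
tcp_rot: [0.081, 0.997, -0.0, 0.001]
contact_force: [-1.8, 1.4, 2.4]
opening: 0.381
finger_force: 49.3
```

Request:
move_arm --plan '[0,0,0,0,0,0,25,0,0,0,0,0,0,25,0,0,0,0,0,0,25]'

```text
time: 4.4
eef_pos: [0.4761, -0.2848, 0.0024]
tcp_rot: [0.081, 0.997, -0.0, 0.0]
contact_force: [-1.3, 1.2, 5.7]
opening: 0.385
finger_force: 49.3
```

The cell is gripped (opening about 33 mm). I'll lift it and carry it to a viewing pose over the bay.

Request:
move_arm --plan '[0,0,50,0,0,0,25,0,0,50,0,0,0,25,0,0,50,0,0,0,25,6,45,12,0,0,1,25,6,45,12,0,0,1,25,6,45,12,0,0,1,25,6,45,12,0,0,1,25,6,45,0,0,0,0.8,25,6,45,0,0,0,0,25,6,45,0,0,0,0,25,6,45,0,0,0,0,25,6,2,0,0,0,0,25]'

```text
time: 5.6
eef_pos: [0.5285, 0.0822, 0.1984]
tcp_rot: [0.037, 0.999, 0.001, -0.001]
contact_force: [-0.6, -0.7, -1.6]
opening: 0.385
finger_force: 50.4
```

Request:
move_arm --plan '[0,0,0,0,0,0,25,0,0,0,0,0,0,25,0,0,0,0,0,0,25,0,0,0,0,0,0,25]'

```text
time: 6.0
eef_pos: [0.5294, 0.0764, 0.1991]
tcp_rot: [0.041, 0.999, -0.0, -0.0]
contact_force: [-0.5, -0.4, -1.7]
opening: 0.381
finger_force: 50.4
```

```bash
python3 - <<'E'
from h import *
c=cam('wrist'); save(c,'pics/w5.png')
u,v=proj(c,[.49,.08,.035]).astype(int); print(u,v)
# guess overlay-free crop, gamma up
x0,y0=u-62,max(0,v-80)
I=c['img'][y0:y0+150,x0:x0+125,::-1]; I=(255*(I/255.)**.7).astype(np.uint8)
cv2.imwrite('pics/a5.png',cv2.resize(I,None,fx=4,fy=4,interpolation=cv2.INTER_CUBIC)); print(x0,y0,ctrl.get_state()['eef_pos'])
E
```

```text
321 175
259 95 [0.52947289 0.07656299 0.19926107]
```

View pics/a5.png

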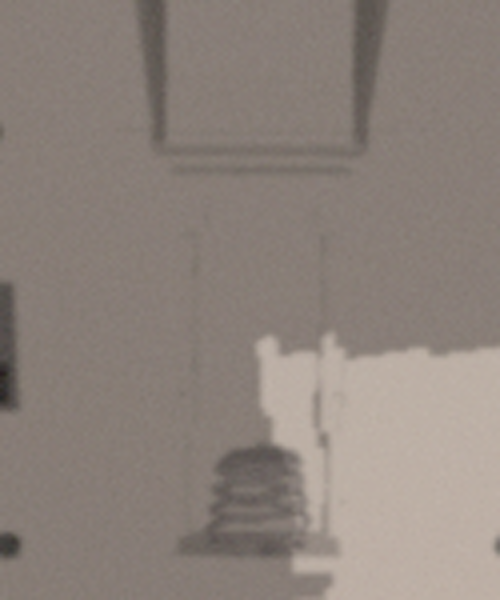

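```bash
python3 - <<'E'
from h import *
c=load('pics/w5.png'); P=lambda x,y:(259+x/4,95+y/4)
print(c['T'].round(3))
for n,x,y,z in [('ribL',194,240,.029),('ribL',192,500,.029),('ribR',323,240,.029),('ribR',326,520,.029),('disc top',258,447,.0471),('wall front mid',260,537,.042),('wall back mid',260,555,.042),('wallL',180,545,.042),('wallR',340,545,.042),('line170',261,170,.0562),('line170L',170,170,.0562),('line170R',352,170,.0562),('line150',262,150,.024),('line150 at top',262,150,.0562),('tick130',262,130,.024),('tick232',194,232,.029)]:
    print(n,onz(c,*P(x,y),z).round(4))
I=cv2.cvtColor(c['img'],cv2.COLOR_RGB2GRAY).astype(int)
print(I[128:158,[300,308,324,340,344]].T)
E
```

```text
[[ 0.081 -0.942 -0.325  0.445]
 [ 0.997  0.076  0.027  0.083]
 [-0.001 -0.326  0.945  0.341]
 [ 0.     0.     0.     1.   ]]
ribL [0.4714 0.0691 0.029 ]
ribL [0.5308 0.0631 0.029 ]
ribR [0.4737 0.0975 0.029 ]
ribR [0.5383 0.0941 0.029 ]
disc top [0.5151 0.0797 0.0471]
wall front mid [0.5372 0.0785 0.042 ]
wall back mid [0.5415 0.0781 0.042 ]
wallL [0.5376 0.0602 0.042 ]
wallR [0.5405 0.0965 0.042 ]
line170 [0.4565 0.0849 0.0562]
line170L [0.455  0.0668 0.0562]
line170R [0.4579 0.103  0.0562]
line150 [0.4536 0.0856 0.024 ]
line150 at top [0.4527 0.0854 0.0562]
tick130 [0.4493 0.0859 0.024 ]
tick232 [0.4697 0.0692 0.029 ]
[[ 75  81  84  84  80  81  92  93  95  92  95  96  94  97  93  94  96  95
   95  94  97  95  95  97  94  95  94  96  94  95]
 [ 94  95  93  86  80  82  91  93  87  81  85  92  92  96  96  93  96  97
   96  94  95  94  95  93  93  91  91  92  89  93]
 [ 90  96  97  85  82  83  92  90  83  79  85  92  93  95  97  93  94  93
   96  95  92  95  96  97  93  93  94  96  93  95]
 [ 96  96  95  87  78  82  89  93  88  79  85  97  96  98  92  91  99  95
   96 100  95  94  93  95  93  92  88  90  89  86]
 [ 92  97  97  86  80  78  86  92  86  80  87  94  95  96  95  97  95  94
   98  99  98  96  94  94  93  94  93  96  94  93]]
```

Bay pose from the ribs, spring disc, spring wall and contact wall, which agree within about 1 mm: centre (0.4883, 0.0820, 0.0391), heading 180-4.5°. I'll tilt the cell 30° and hover above the entry line.

Request:
move_arm --plan '[-12,1.4,-17,0.47,5.98,0,25,-12,1.4,-17,0.47,5.98,0,25,-12,1.4,-17,0.47,5.98,0,25,-12,1.4,-17,0.47,5.98,0,25,-11,1.3,-17,0.47,5.98,0,25,0,0,0,0,0,0,25,0,0,0,0,0,0,25,0,0,0,0,0,0,25,0,0,0,0,0,0,25]'

```text
time: 6.95
eef_pos: [0.4716, 0.0845, 0.116]
tcp_rot: [0.038, 0.966, 0.01, -0.256]
contact_force: [-0.3, 0.4, -1.0]
opening: 0.384
finger_force: 50.5
```

```bash
cat > st.py <<'E'
from h import *
def st():
    s=ctrl.get_state(); M=R.from_quat(s['tcp_rot']).as_matrix(); a=np.radians(4.5)
    B=np.array([[-np.cos(a),-np.sin(a),0],[np.sin(a),-np.cos(a),0],[0,0,1]]).T
    p=B@(s['eef_pos']-[.4883,.082,.0391])*1e3; ax=B@(-M[:,0]) 
    zt=B@M[:,2]; xt=B@M[:,0]; 
    print('t',s['time'],'tcp_bay',p.round(1),'cell axis',xt.round(3),'zt',zt.round(3),'F',(B@s['contact_force']).round(1),'op',round(s['opening'],3),'gf',s['finger_force'],'q',s['qpos'].round(2))
    m=p-14.7*zt+.5*xt; print('mid',m.round(1),'flat',(m-30.75*xt).round(1),'tilt',np.degrees(np.arcsin(xt[2])).round(1))
st()
E
python3 st.py
```

```text
t 6.95 tcp_bay [16.9 -1.2 76.9] cell axis [ 0.868 -0.     0.496] zt [ 0.496 -0.    -0.868] F [ 0.4 -0.4 -1. ] op 0.384 gf 50.45293092727661 q [-0.04  0.29  1.87  0.02  1.51 -1.54]
mid [10.  -1.2 89.9] flat [-16.7  -1.2  74.7] tilt 29.7
```

Request:
move_arm --plan '[-1.4,-1.1,-15,0,0,0,25,0,0,-15,0,0,0,25,0,0,-12,0,0,0,25,0,0,-10,0,0,0,25,0,0,-9,0,0,0,25,0,0,0,0,0,0,25,0,0,0,0,0,0,25,0,0,0,0,0,0,25]'

```text
time: 7.75
eef_pos: [0.4698, 0.0835, 0.0543]
tcp_rot: [0.038, 0.965, 0.01, -0.259]
contact_force: [-0.1, 0.3, 6.1]
opening: 0.383
finger_force: 53.5
```

```bash
python3 st.py; python3 -c "
from h import *
c=cam('scene'); save(c,'pics/s2.png')
I=c['img'][200:320,320:450,::-1]; cv2.imwrite('pics/a6.png',cv2.resize(cv2.convertScaleAbs(I,alpha=1.3),None,fx=5,fy=5,interpolation=cv2.INTER_CUBIC))"
```

```text
t 7.75 tcp_bay [18.6 -0.  15.2] cell axis [ 0.866 -0.     0.5  ] zt [ 0.5    0.    -0.866] F [ 0.1 -0.3  6.1] op 0.383 gf 53.51973909884691 q [-0.05  0.38  1.89  0.02  1.4  -1.54]
mid [11.7 -0.  28.2] flat [-15.    0.   12.8] tilt 30.0
```

View pics/a6.png

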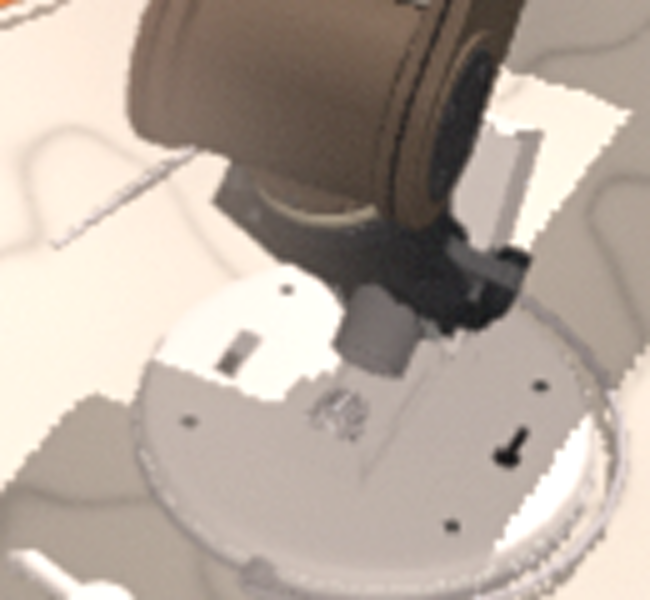

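The cell lines up with the spring, and a light 6 N contact shows it brushing the wall top. I'll lift 3 mm and slide in along the cell's axis.

Request:
move_arm --plan '[0,0,3.5,0,0,0,25,3.6,-0.3,-2.1,0,0,0,25,3.6,-0.3,-2.1,0,0,0,25,3.6,-0.3,-2.1,0,0,0,25,3.6,-0.3,-2.1,0,0,0,25,0,0,0,0,0,0,25,0,0,0,0,0,0,25]'

```text
time: 8.5
eef_pos: [0.4835, 0.0823, 0.0481]
tcp_rot: [0.038, 0.965, 0.01, -0.259]
contact_force: [0.4, 0.1, -0.9]
opening: 0.384
finger_force: 50.7
```

```bash
python3 st.py
```

```text
t 8.5 tcp_bay [4.8 0.1 9. ] cell axis [ 0.866 -0.     0.5  ] zt [ 0.5    0.    -0.866] F [-0.4 -0.1 -0.9] op 0.384 gf 50.70459544658661 q [-0.05  0.41  1.85  0.02  1.4  -1.55]
mid [-2.1  0.1 22. ] flat [-28.7   0.1   6.6] tilt 30.0
```

Request:
move_arm --plan '[3,-0.25,-1.5,0,0,0,25,3,-0.25,-1.5,0,0,0,25,2.5,-0.2,-1,0,0,0,25,0,0,0,0,0,0,25,0,0,0,0,0,0,25]'

```text
time: 9.0
eef_pos: [0.4916, 0.0817, 0.0448]
tcp_rot: [0.038, 0.965, 0.01, -0.259]
contact_force: [-4.0, 0.1, 5.6]
opening: 0.383
finger_force: 50.8
```

```bash
python3 st.py
```

```text
t 9.0 tcp_bay [-3.3  0.1  5.7] cell axis [ 0.865 -0.     0.501] zt [ 0.501  0.    -0.865] F [4.  0.2 5.6] op 0.383 gf 50.771180391311646 q [-0.05  0.43  1.83  0.02  1.4  -1.55]
mid [-10.2   0.1  18.7] flat [-36.8   0.1   3.3] tilt 30.1
```

Request:
move_arm --plan '[3.2,-0.25,0,0,0,0,25,0,0,0,0,0,0,25,0,0,-3.3,-0.39,-4.98,0,25,0,0,-3.3,-0.39,-4.98,0,25,0,0,0,0,0,0,25,0,0,0,0,0,0,25]'

```text
time: 9.6
eef_pos: [0.4932, 0.0817, 0.0371]
tcp_rot: [0.039, 0.984, 0.007, -0.175]
contact_force: [-5.4, 0.8, 1.3]
opening: 0.383
finger_force: 50.6
```

```bash
python3 st.py
```

```text
t 9.6 tcp_bay [-5.  -0.1 -2. ] cell axis [ 0.939 -0.     0.345] zt [ 0.345 -0.    -0.939] F [ 5.4 -0.4  1.3] op 0.383 gf 50.63757240772247 q [-0.05  0.35  1.92  0.01  1.22 -1.54]
mid [-9.6 -0.1 12. ] flat [-38.4  -0.1   1.4] tilt 20.2
```

Request:
move_arm --plan '[4,-0.3,0,0,0,0,25,0.6,0,-2.8,-0.39,-4.98,0,25,0.6,0,-2.8,-0.39,-4.98,0,25,0,0,0,0,0,0,25,0,0,0,0,0,0,25]'

```text
time: 10.1
eef_pos: [0.4972, 0.0814, 0.0307]
tcp_rot: [0.039, 0.995, 0.004, -0.09]
contact_force: [-5.8, 1.3, -0.8]
opening: 0.382
finger_force: 50.6
```

```bash
python3 st.py
```

```text
t 10.1 tcp_bay [-9.  -0.1 -8.4] cell axis [ 0.984 -0.     0.18 ] zt [ 0.18   0.    -0.984] F [ 5.8 -0.8 -0.8] op 0.382 gf 50.62922537326813 q [-0.04  0.27  2.01  0.01  1.04 -1.54]
mid [-11.1  -0.1   6.2] flat [-41.4  -0.1   0.6] tilt 10.3
```

Request:
move_arm --plan '[2.5,-0.2,0,0,0,0,25,1,-0.1,-2.6,-0.39,-4.98,0,25,1,-0.1,-2.4,-0.39,-4.98,0,25,0,0,0,0,0,0,25,0,0,0,0,0,0,25]'

```text
time: 10.6
eef_pos: [0.5019, 0.0808, 0.0257]
tcp_rot: [0.039, 0.999, 0.0, -0.003]
contact_force: [-8.3, -0.5, -1.1]
opening: 0.381
finger_force: 53.3
```

```bash
python3 st.py
```

```text
t 10.6 tcp_bay [-13.7   0.1 -13.4] cell axis [ 1.    -0.     0.007] zt [ 0.007  0.    -1.   ] F [ 8.2  1.2 -1.1] op 0.381 gf 53.341177850961685 q [-0.04  0.2   2.1   0.    0.84 -1.53]
mid [-13.3   0.1   1.3] flat [-44.    0.1   1.1] tilt 0.4
```

The cell is level and clear of the lip, with the spring back about 16 mm. I'll seat it on the floor, then ease it forward under the lip.

Request:
move_arm --plan '[0,0,-1.3,0,0,0,25,0,0,0,0,0,0,25,0,0,0,0,0,0,25]'

```text
time: 10.9
eef_pos: [0.502, 0.0808, 0.0255]
tcp_rot: [0.039, 0.999, -0.0, -0.005]
contact_force: [-12.7, -0.1, 9.6]
opening: 0.384
finger_force: 54.7
```

```bash
python3 st.py
```

```text
t 10.9 tcp_bay [-13.7   0.1 -13.6] cell axis [ 1.   -0.    0.01] zt [ 0.01  0.   -1.  ] F [12.7  1.1  9.6] op 0.384 gf 54.66247022151947 q [-0.04  0.2   2.1  -0.    0.85 -1.53]
mid [-13.4   0.1   1.2] flat [-44.1   0.1   0.9] tilt 0.6
```

Request:
move_arm --plan '[-3,0.25,0.5,0,0,0,25,0,0,0,0,0,0,25,0,0,0,0,0,0,25]'

```text
time: 11.2
eef_pos: [0.5019, 0.0808, 0.0257]
tcp_rot: [0.04, 0.999, 0.0, -0.0]
contact_force: [-0.1, -0.0, -6.1]
opening: 0.383
finger_force: 52.9
```

```bash
python3 st.py; python3 -c "
from h import *
c=cam('top'); save(c,'pics/t2.png')
d=cam('scene'); save(d,'pics/s3.png')
f=lambda I:cv2.resize(cv2.convertScaleAbs(I[:,:,::-1],alpha=1.4),(400,480),interpolation=cv2.INTER_CUBIC)
cv2.imwrite('pics/a7.png',np.hstack([f(c['img'][200:296,200:280]),f(d['img'][220:316,350:430])]))"
```

```text
t 11.2 tcp_bay [-13.6   0.1 -13.4] cell axis [ 1.    -0.001  0.   ] zt [ 0. -0. -1.] F [ 0.1  0.  -6.1] op 0.383 gf 52.900567799806595 q [-0.04  0.2   2.11  0.    0.84 -1.53]
mid [-13.2   0.1   1.3] flat [-43.9   0.1   1.3] tilt 0.0
```

View pics/a7.png

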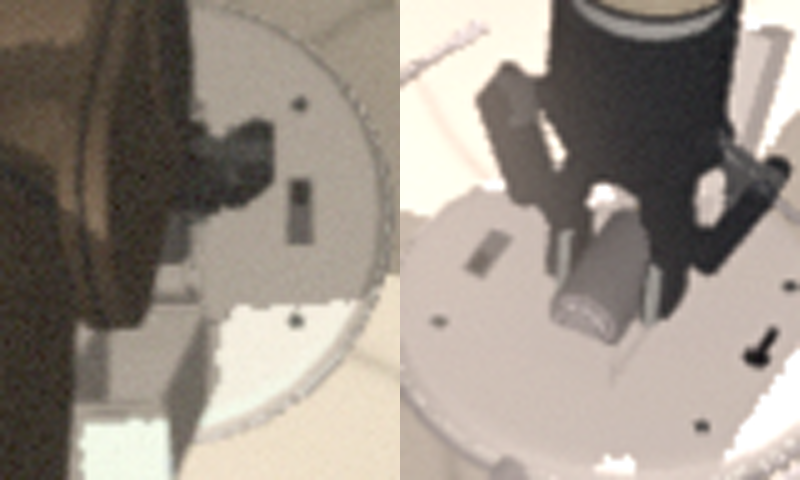

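No pictures left to view, so I'll work from forces now. The cell sits in the bay against the pressed spring. The tool resists motion in every direction, probably because the fingertips are also pinching the ribs. I'll drop to minimum grip and press down lightly.

Request:
move_arm --plan '[0,0,0,0,0,0,25,0,0,-0.8,0,0,0,25,0,0,-0.4,0,0,0,25,0,0,0,0,0,0,25]' --newtons 20

```text
time: 11.7
eef_pos: [0.5019, 0.0808, 0.0256]
tcp_rot: [0.039, 0.999, -0.0, -0.0]
contact_force: [-3.4, -0.8, -0.8]
opening: 0.379
finger_force: 53.2
```

```bash
python3 st.py; python3 - <<'E'
from h import *
d=load('pics/s3.png'); a=np.radians(4.5); X=np.array([-np.cos(a),np.sin(a),0]);B=np.array([.4883,.082,.0391])
for k in (-30,-36,-40,-44,-49): print(k,proj(d,B+X*k/1e3).round(1), (proj(d,B+X*k/1e3)-[350,220])*5+[400,0])
E
```

```text
t 11.7 tcp_bay [-13.7   0.1 -13.5] cell axis [ 1.    -0.     0.001] zt [ 0.001  0.    -1.   ] F [ 3.3  1.1 -0.8] op 0.379 gf 53.2470703125 q [-0.04  0.2   2.11 -0.    0.84 -1.53]
mid [-13.2   0.1   1.2] flat [-43.9   0.1   1.2] tilt 0.1
-30 [389.3 280.7] [596.64610781 303.30429936]
-36 [388.2 282.4] [590.75510209 311.9822702 ]
-40 [387.4 283.6] [586.80848675 317.79669887]
-44 [386.6 284.7] [582.84633214 323.63459936]
-49 [385.6 286.2] [577.87163272 330.96521986]
```

Request:
move_arm --plan '[0,0,0,0,0,0,50,0,0,0,0,0,0,50,0,0,0,0,0,0,50,0,0,0,0,0,0,50]'

```text
time: 12.1
eef_pos: [0.5028, 0.0809, 0.0259]
tcp_rot: [0.039, 0.999, 0.0, 0.001]
contact_force: [-0.2, -0.6, -0.0]
opening: 0.584
finger_force: 0.0
```

```bash
python3 st.py; python3 - <<'E'
from h import *
d=cam('scene'); save(d,'pics/s4.png')
c=cam('wrist'); save(c,'pics/w6.png')
a=np.radians(4.5); X=np.array([-np.cos(a),np.sin(a),0]);Y=np.array([-np.sin(a),-np.cos(a),0]);B=np.array([.4883,.082,.0391])
# top-of-cell brightness profile along bay axis in scene and wrist views (before and after)
for n in ('s3','s4'):
    i=load(f'pics/{n}.png')
    pr=[]
    for k in range(-60,40,4):
        u,v=proj(i,B+X*k/1e3+[0,0,.0171]).round().astype(int); pr.append(int(i['img'][v,u].mean()))
    print(n,pr)
pr=[]
for k in range(-60,40,4):
    u,v=proj(c,B+X*k/1e3+[0,0,.0171]).round().astype(int); pr.append((int(u),int(v),int(c['img'][v,u].mean()) if 0<=v<480 else -1))
print(pr)
E
```

```text
t 12.1 tcp_bay [-14.6  -0.1 -13.2] cell axis [ 1.    -0.    -0.002] zt [-0.002 -0.    -1.   ] F [ 0.2  0.6 -0. ] op 0.584 gf 0.0 q [-0.04  0.2   2.11  0.    0.83 -1.53]
mid [-14.1  -0.1   1.5] flat [-44.8  -0.    1.5] tilt -0.1
s3 [111, 112, 115, 104, 100, 87, 85, 82, 83, 80, 81, 80, 79, 78, 78, 77, 76, 71, 44, 39, 39, 37, 37, 36, 33]
s4 [116, 119, 139, 109, 112, 103, 103, 88, 82, 82, 82, 80, 77, 78, 79, 76, 77, 76, 76, 57, 37, 37, 35, 37, 32]
[(321, 438, 16), (321, 432, 18), (321, 425, 33), (321, 418, 107), (321, 411, 107), (321, 404, 76), (321, 396, 70), (321, 389, 55), (321, 381, 52), (321, 373, 55), (321, 365, 58), (321, 357, 55), (321, 348, 57), (321, 340, 55), (321, 331, 52), (321, 322, 59), (321, 312, 53), (321, 303, 52), (321, 293, 53), (321, 283, 53), (321, 273, 54), (321, 262, 59), (321, 252, 111), (321, 241, 95), (321, 230, 83)]
```

The cell moved about 8 mm forward on release, as it should. I'll retreat straight up and check the seating numerically.

Request:
move_arm --plan '[0,0,20,0,0,0,50,0,0,40,0,0,0,50,0,0,50,0,0,0,50,8,0,50,0,0,0,50,8,0,15,0,0,0,50,0,0,0,0,0,0,50,0,0,0,0,0,0,50,0,0,0,0,0,0,50]'

```text
time: 13.0
eef_pos: [0.516, 0.081, 0.1969]
tcp_rot: [0.039, 0.999, 0.0, -0.003]
contact_force: [0.8, 0.4, 0.2]
opening: 0.588
finger_force: 0.0
```

```bash
cat > fit3.py <<'E'
from h import *
from scipy.optimize import minimize
c=cam('wrist'); save(c,'pics/w7.png'); st=ctrl.get_state(); print(st['eef_pos'])
def hull(p,z=.0391):
    x,y,a,t=p; d=np.array([np.cos(a)*np.cos(t),np.sin(a)*np.cos(t),np.sin(t)]); n=np.array([-np.sin(a),np.cos(a),0]); w=np.cross(d,n)
    P=[np.array([x,y,z])+s*d+.0171*(np.cos(k)*n+np.sin(k)*w) for s in (-.03075,.02825) for k in np.linspace(0,6.28,60)]
    return cv2.convexHull(np.array([proj(c,q) for q in P],np.float32))
g=cv2.GaussianBlur(cv2.cvtColor(c['img'],cv2.COLOR_RGB2GRAY),(3,3),0)
u,v=proj(c,[.489,.082,.0391]).astype(int)
for th in (66,74):
    m=(g<th).astype(np.uint8); w=np.zeros_like(m); w[v-70:v+70,u-32:u+32]=1; m*=w
    n,l,s,_=cv2.connectedComponentsWithStats(m,connectivity=4); k=1+s[1:,4].argmax(); M=l==k; print(th,s[k])
    def cost(p):
        h=np.zeros(M.shape,np.uint8); cv2.fillConvexPoly(h,np.round(hull(np.append(p,0))*16).astype(np.int32),1,shift=4); return 1-(M&(h>0)).sum()/(M|(h>0)).sum()
    p0=np.array([.489,.082,np.pi-.0785]); r=minimize(cost,p0,method='Nelder-Mead',options=dict(initial_simplex=[p0,p0+[.006,0,0],p0+[0,.004,0],p0+[0,0,.08]])); print(r.x,np.degrees(r.x[2])-180,r.fun)
x0,y0,w,h=s[k][:4]
print('col widths',M[y0:y0+h].sum(1).tolist())
a=np.radians(4.5); X=np.array([-np.cos(a),np.sin(a),0]); Y=np.array([-np.sin(a),-np.cos(a),0]);B=np.array([.489,.082,.0391])
for yy in (-15,0,15):
    print(yy,[(k,int(g[tuple(proj(c,B+X*k/1e3+Y*yy/1e3+[0,0,.0171]).round().astype(int)[::-1])])) for k in range(-56,46,3)])
E
python3 fit3.py
```

```text
[0.51608993 0.08095284 0.19682499]
66 [ 301  163   39   86 2516]
[0.49354191 0.0818731  3.07910592] -3.5802261445428485 0.23023715415019763
74 [ 300  163   40   87 2947]
[0.49381998 0.08084149 3.04448916] -5.563620502676628 0.1625553447185326
col widths [23, 28, 28, 27, 27, 26, 26, 26, 32, 39, 40, 40, 40, 40, 40, 40, 40, 40, 40, 40, 40, 39, 39, 39, 39, 39, 39, 39, 39, 39, 39, 39, 37, 37, 37, 37, 37, 37, 37, 37, 37, 37, 37, 37, 37, 38, 38, 37, 37, 37, 37, 37, 37, 37, 37, 37, 37, 37, 37, 37, 37, 37, 37, 37, 37, 37, 36, 35, 34, 31, 26, 24, 22, 22, 22, 19, 17, 17, 18, 21, 24, 27, 30, 30, 29, 29, 23]
-15 [(-56, 144), (-53, 117), (-50, 144), (-47, 119), (-44, 104), (-41, 121), (-38, 127), (-35, 130), (-32, 128), (-29, 75), (-26, 73), (-23, 66), (-20, 64), (-17, 65), (-14, 84), (-11, 79), (-8, 84), (-5, 81), (-2, 82), (1, 75), (4, 72), (7, 72), (10, 63), (13, 57), (16, 53), (19, 46), (22, 145), (25, 127), (28, 91), (31, 90), (34, 72), (37, 82), (40, 87), (43, 91)]
0 [(-56, 91), (-53, 91), (-50, 89), (-47, 71), (-44, 61), (-41, 61), (-38, 72), (-35, 61), (-32, 48), (-29, 48), (-26, 47), (-23, 49), (-20, 49), (-17, 47), (-14, 48), (-11, 46), (-8, 48), (-5, 47), (-2, 49), (1, 48), (4, 48), (7, 47), (10, 46), (13, 46), (16, 46), (19, 46), (22, 48), (25, 47), (28, 82), (31, 90), (34, 69), (37, 80), (40, 87), (43, 91)]
15 [(-56, 89), (-53, 90), (-50, 90), (-47, 76), (-44, 66), (-41, 76), (-38, 87), (-35, 86), (-32, 86), (-29, 53), (-26, 49), (-23, 50), (-20, 46), (-17, 47), (-14, 47), (-11, 42), (-8, 47), (-5, 46), (-2, 46), (1, 44), (4, 42), (7, 42), (10, 54), (13, 54), (16, 55), (19, 56), (22, 89), (25, 90), (28, 91), (31, 90), (34, 71), (37, 84), (40, 86), (43, 92)]
```

The seating is confirmed: tab tops cover the body's end at y = ±15 mm while the middle stays visible, with 22 mm between them. The bay is really about 2 mm further out, near (0.491, 0.082). Next is the cover angle, fitted from the stored top view.

```bash
python3 - <<'E'
from h import *
from scipy.optimize import least_squares
a=np.radians(4.5); X=np.array([-np.cos(a),np.sin(a),0]); H=np.array([.4499,.0852,.024])
c=load('pics/top0.png')
pt=lambda f,s,h: H+X*(-s*np.cos(f)+h*np.sin(f))/1e3+np.array([0,0,(s*np.sin(f)+h*np.cos(f))/1e3])
r=least_squares(lambda f:np.r_[proj(c,pt(f[0],99,0))-[222.4,280.75],proj(c,pt(f[0],99,37))-[222.2,297.75]],[1.95])
print(r.x,r.fun)
f=r.x[0]
for s,h in [(99,0),(99,37),(50,37),(0,37)]: print(s,h,pt(f,s,h).round(4))
E
```

```text
[2.04949747] [-1.05304462 -0.1757628   0.71523871  0.18035507]
99 0 [0.4044 0.0888 0.1119]
99 37 [0.3717 0.0914 0.0948]
50 37 [0.3942 0.0896 0.0513]
0 37 [0.4172 0.0878 0.007 ]
```

The cover stands at about 2.05 rad, with its tip near (0.404, 0.089, 0.112). Plan: turn the gripper 90°, straddle the cover's tip with open fingers, drag it over with the robot-side finger, then press it shut from above.

Request:
move_arm --plan '[-10,0.7,0,0,0,-8.2,85,-10,0.7,0,0,0,-8.2,85,-10,0.7,0,0,0,-8.2,85,-10,0.7,0,0,0,-8.2,85,-10,0.7,0,0,0,-8.2,85,-10,0.7,0,0,0,-8.2,85,-10,0.7,0,0,0,-8.2,85,-10,0.7,0,0,0,-8.2,85,-10,0.7,0,0,0,-8.2,85,-9,0.7,0,0,0,-8.2,85,-9,0.7,0,0,0,-8.2,85,0,0,0,0,0,0,85]'

```text
time: 14.25
eef_pos: [0.4081, 0.0887, 0.1977]
tcp_rot: [0.735, 0.678, -0.001, -0.001]
contact_force: [0.1, 0.9, 0.4]
opening: 0.992
finger_force: 0.0
```

```bash
python3 -c "
from h import *
cams.read_camera('wrist');cams.read_camera('wrist');s=ctrl.get_state();print(s['time'],s['eef_pos'],R.from_quat(s['tcp_rot']).as_matrix().round(3),s['qpos'].round(2),s['contact_force'],s['opening'])"
```

```text
14.35 [0.40932969 0.08859756 0.19852603] [[ 0.079  0.997 -0.001]
 [ 0.997 -0.079  0.   ]
 [ 0.    -0.002 -1.   ]] [-0.03 -0.28  2.21  0.    1.22  0.05] [ 0.1044534  -1.475206    0.18521251] 0.999500715719881
```

Request:
move_arm --plan '[-3,0,-30,0,0,0,85,0,0,-30,0,0,0,85,0,0,-20,0,0,0,85,0,0,-15,0,0,0,85,0,0,-12,0,0,0,85,0,0,0,0,0,0,85,0,0,0,0,0,0,85]'

```text
time: 15.05
eef_pos: [0.4072, 0.0886, 0.0928]
tcp_rot: [0.735, 0.678, 0.0, -0.0]
contact_force: [0.0, 0.6, -0.9]
opening: 0.992
finger_force: 0.0
```

```bash
cat > s.py <<'E'
from h import *
s=ctrl.get_state();print(s['time'],s['eef_pos'].round(4),R.from_quat(s['tcp_rot']).as_matrix()[:,2].round(3),s['qpos'].round(2),s['contact_force'].round(1),s['opening'])
E
python3 s.py
```

```text
15.05 [0.4072 0.0886 0.0928] [ 0.  0. -1.] [-0.03 -0.13  2.3   0.    0.98  0.05] [ 0.   0.6 -0.9] 0.9920966900819645
```

Request:
move_arm --plan '[0,0,-10,0,0,0,85,0,0,-10,0,0,0,85,0,0,-8,0,0,0,85,0,0,0,0,0,0,85,0,0,0,0,0,0,85]'

```text
time: 15.55
eef_pos: [0.4066, 0.0886, 0.0643]
tcp_rot: [0.736, 0.677, -0.0, -0.0]
contact_force: [0.6, 0.4, 1.2]
opening: 0.998
finger_force: 0.0
```

```bash
python3 s.py
```

```text
15.55 [0.4066 0.0886 0.0643] [-0.001  0.    -1.   ] [-0.03 -0.08  2.31  0.    0.91  0.05] [0.6 0.4 1.2] 0.9981116518110833
```

Request:
move_arm --plan '[8,-0.6,1,0,0,0,85,8,-0.6,1,0,0,0,85,8,-0.6,1,0,0,0,85,8,-0.6,1,0,0,0,85,8,-0.6,2,0,0,0,85,8,-0.6,2,0,0,0,85]'

```text
time: 16.15
eef_pos: [0.456, 0.0849, 0.0729]
tcp_rot: [0.736, 0.677, 0.0, 0.0]
contact_force: [-0.5, -0.2, 1.2]
opening: 0.994
finger_force: 0.5
```

```bash
python3 s.py
```

```text
16.15 [0.456  0.0849 0.0729] [ 0.001  0.    -1.   ] [-0.04  0.02  2.2   0.    0.92  0.05] [-0.5 -0.2  1.2] 0.993828996470589
```

Request:
move_arm --plan '[8,-0.6,1,0,0,0,85,8,-0.6,1,0,0,0,85,8,-0.6,1,0,0,0,85,8,-0.6,1,0,0,0,85,8,-0.6,1,0,0,0,85,8,-0.6,1,0,0,0,85]'

```text
time: 16.75
eef_pos: [0.5035, 0.0813, 0.0785]
tcp_rot: [0.736, 0.677, 0.0, -0.0]
contact_force: [-0.2, -0.1, 0.5]
opening: 0.997
finger_force: 0.3
```

```bash
python3 s.py; cat > cov.py <<'E'
from h import *
from scipy.optimize import minimize_scalar
# cover angle from brightness change in top view vs scene: compare edge strength of projected outline
a=np.radians(4.5); X=np.array([-np.cos(a),np.sin(a),0]); Y=np.array([-np.sin(a),-np.cos(a),0]); H=np.array([.4499,.0852,.024])
def pt(f,s,y,h): return H+(X*(-s*np.cos(f)+h*np.sin(f))+Y*y+np.array([0,0,s*np.sin(f)+h*np.cos(f)]))/1e3
def score(c,f):
    g=cv2.GaussianBlur(cv2.cvtColor(c['img'],cv2.COLOR_RGB2GRAY),(3,3),0).astype(np.float32); gx=cv2.Sobel(g,5,1,0); gy=cv2.Sobel(g,5,0,1)
    e=0
    for A,B in [((99,-23,37),(99,23,37)),((99,-23,0),(99,-23,37)),((99,23,0),(99,23,37)),((20,-23,37),(99,-23,37)),((20,23,37),(99,23,37)),((99,-23,0),(99,23,0))]:
        p,q=proj(c,pt(f,*A)),proj(c,pt(f,*B)); d=(q-p)/np.linalg.norm(q-p); n=np.array([-d[1],d[0]])
        v=[]
        for t in np.linspace(.05,.95,30):
            u=p+(q-p)*t; v.append(max(abs(gx[int(u[1]+k*n[1]+.5),int(u[0]+k*n[0]+.5)]*n[0]+gy[int(u[1]+k*n[1]+.5),int(u[0]+k*n[0]+.5)]*n[1]) for k in (-1,0,1)))
        e+=np.mean(v)
    return e
for n in ('scene','top'):
    c=cam(n); save(c,f'pics/{n}_c.png'); fs=np.arange(0,2.2,.05); sc=[score(c,f) for f in fs]; o=np.argsort(sc)[::-1][:6]; print(n,[(fs[i].round(2),round(sc[i])) for i in o])
E
python3 cov.py
```

```text
16.75 [0.5035 0.0813 0.0785] [ 0.  0. -1.] [-0.04  0.11  2.09  0.    0.94  0.04] [-0.2 -0.1  0.5] 0.9966344144627879
scene [(np.float64(0.85), 781), (np.float64(0.9), 714), (np.float64(0.8), 563), (np.float64(0.95), 448), (np.float64(0.75), 390), (np.float64(1.0), 384)]
top [(np.float64(1.75), 400), (np.float64(1.7), 373), (np.float64(1.6), 331), (np.float64(0.75), 317), (np.float64(0.7), 316), (np.float64(0.95), 316)]
```

The cover is at about 0.87 rad. I'll continue dragging and pressing it down with the same finger.

Request:
move_arm --plan '[6,-0.5,-1,0,0,0,85,6,-0.5,-1,0,0,0,85,6,-0.5,-1,0,0,0,85,6,-0.5,-3.5,0,0,0,85,6,-0.5,-3.5,0,0,0,85,5,-0.4,-4.5,0,0,0,85,5,-0.4,-4.5,0,0,0,85,0,0,0,0,0,0,85]'

```text
time: 17.65
eef_pos: [0.543, 0.078, 0.0587]
tcp_rot: [0.736, 0.677, -0.0, -0.0]
contact_force: [0.3, -0.5, 0.1]
opening: 0.994
finger_force: 0.0
```

```bash
python3 s.py; python3 cov.py
```

```text
17.65 [0.543  0.078  0.0587] [-0.001  0.    -1.   ] [-0.04  0.22  2.    0.    0.92  0.04] [ 0.3 -0.5  0.1] 0.9938561265618525
scene [(np.float64(2.15), 406), (np.float64(2.1), 387), (np.float64(0.75), 356), (np.float64(0.8), 333), (np.float64(0.7), 333), (np.float64(2.05), 333)]
top [(np.float64(1.35), 457), (np.float64(1.4), 402), (np.float64(1.05), 368), (np.float64(1.3), 356), (np.float64(1.8), 352), (np.float64(1.75), 337)]
```

Request:
move_arm --plan '[4,-0.3,-3,0,0,0,85,4,-0.3,-3,0,0,0,85,2,-0.2,-2,0,0,0,85,0,0,0,0,0,0,85]'

```text
time: 18.15
eef_pos: [0.553, 0.0772, 0.0512]
tcp_rot: [0.736, 0.677, 0.0, -0.0]
contact_force: [-0.3, -0.0, 0.7]
opening: 0.992
finger_force: 0.0
```

```bash
python3 s.py
```

```text
18.15 [0.553  0.0772 0.0512] [-0.  0. -1.] [-0.04  0.25  1.98  0.    0.91  0.04] [-0.3 -0.   0.7] 0.9918377680243543
```

Request:
move_arm --plan '[0,0,-1,0,0,0,85,0,0,-1,0,0,0,85,0,0,-1,0,0,0,85,0,0,0,0,0,0,85]'

```text
time: 18.55
eef_pos: [0.5529, 0.0773, 0.0486]
tcp_rot: [0.736, 0.677, 0.0, -0.0]
contact_force: [-0.2, 0.2, 2.5]
opening: 0.995
finger_force: 0.3
```

```bash
python3 s.py
```

```text
18.55 [0.5529 0.0773 0.0486] [ 0.  0. -1.] [-0.04  0.26  1.98  0.    0.9   0.04] [-0.2  0.2  2.5] 0.9952392239251788
```

Request:
move_arm --plan '[0,0,-0.8,0,0,0,85,0,0,-0.5,0,0,0,85,0,0,0,0,0,0,85]'

```text
time: 18.85
eef_pos: [0.5531, 0.0773, 0.0479]
tcp_rot: [0.736, 0.677, 0.0, -0.0]
contact_force: [-0.8, -0.3, 4.6]
opening: 0.995
finger_force: 2.5
```

```bash
python3 s.py
```

```text
18.85 [0.5531 0.0773 0.0479] [ 0.  0. -1.] [-0.04  0.26  1.98  0.    0.9   0.04] [-0.8 -0.3  4.6] 0.9954598150926685
```

Request:
move_arm --plan '[0,0,20,0,0,0,85,0,0,50,0,0,0,40,0,0,50,0,0,0,0,-10,45,10,0,0,0,0,-10,45,0,0,0,0,0,-10,45,0,0,0,0,0,0,45,0,0,0,0,0,0,45,0,0,0,0,0,0,0,0,0,0,0,0]'

```text
time: 19.75
eef_pos: [0.5215, 0.3067, 0.1766]
tcp_rot: [0.734, 0.679, 0.0, -0.001]
contact_force: [0.8, 0.3, 0.4]
opening: -0.001
finger_force: 0.0
```

```bash
sed -i 's/np.arange(0,2.2,.05)/np.r_[np.arange(0,.4,.02),np.arange(.4,2.2,.05)]/' cov.py; python3 s.py; python3 cov.py; sed -i '$d' cov.py; python3 -c "
exec(open('cov.py').read().split('for n in')[0])
c=load('pics/scene_c.png'); print([round(score(c,f)) for f in np.arange(0,.2,.02)])
c=load('pics/top_c.png'); print([round(score(c,f)) for f in np.arange(0,.2,.02)])"
```

```text
19.75 [0.5215 0.3067 0.1766] [-0.     0.002 -1.   ] [0.36 0.18 1.8  0.   1.16 0.44] [0.8 0.3 0.4] -0.0013447220421995483
scene [(np.float64(0.65), 297), (np.float64(0.7), 295), (np.float64(0.6), 227), (np.float64(1.05), 222), (np.float64(2.1), 211), (np.float64(2.05), 204)]
top [(np.float64(1.95), 212), (np.float64(2.0), 207), (np.float64(0.0), 200), (np.float64(0.02), 200), (np.float64(0.06), 199), (np.float64(0.04), 199)]
[114, 115, 114, 115, 110, 108, 109, 109, 106, 102]
[200, 200, 199, 199, 197, 191, 185, 179, 172, 167]
```

Request:
move_arm --plan '[-5,-45,0,0,0,0,0,-5,-45,0,0,0,0,0,-5,-45,0,0,0,0,0,-5,-45,0,0,0,0,0,-7,-45,0,0,0,0,0,0,0,-25,0,0,0,0,0,0,-25,0,0,0,0,0,0,-15,0,0,0,0,0,0,-15,0,0,0,0,0,0,-15,0,0,0,0,0,0,-10,0,0,0,0,0,0,0,0,0,0,0]'

```text
time: 21.05
eef_pos: [0.4942, 0.0764, 0.0705]
tcp_rot: [0.736, 0.677, -0.001, -0.001]
contact_force: [0.9, -0.7, 0.2]
opening: 0.002
finger_force: 0.0
```

```bash
python3 s.py
```

```text
21.05 [0.4942 0.0764 0.0705] [-0.004  0.    -1.   ] [-0.05  0.1   2.11  0.    0.93  0.03] [ 0.9 -0.7  0.2] 0.002192992392382079
```

Nothing touches at z = 70 mm, so the cover is at or very near shut. I'll press at the middle first, then near the far end.

Request:
move_arm --plan '[0,4,-4,0,0,0,0,0,0,-2,0,0,0,0,0,0,-1,0,0,0,0,0,0,-1,0,0,0,0,0,0,0,0,0,0,0]'

```text
time: 21.55
eef_pos: [0.496, 0.0814, 0.0645]
tcp_rot: [0.736, 0.677, 0.0, 0.0]
contact_force: [0.6, 0.7, -0.3]
opening: 0.004
finger_force: 0.0
```

```bash
python3 s.py
```

```text
21.55 [0.496  0.0814 0.0645] [ 0.001  0.    -1.   ] [-0.04  0.12  2.11  0.    0.91  0.04] [ 0.6  0.7 -0.3] 0.00355993935853817
```

Request:
move_arm --plan '[0,0,8,0,0,0,0,20,-1.5,0,0,0,0,0,19,-1.5,0,0,0,0,0,0,0,-4,0,0,0,0,0,0,-4,0,0,0,0,0,0,-1,0,0,0,0,0,0,-1,0,0,0,0,0,0,0,0,0,0,0]'

```text
time: 22.35
eef_pos: [0.534, 0.0784, 0.062]
tcp_rot: [0.736, 0.677, -0.0, -0.0]
contact_force: [0.6, 0.1, -0.2]
opening: 0.001
finger_force: 0.0
```

```bash
python3 s.py
```

```text
22.35 [0.534  0.0784 0.062 ] [-0.001  0.    -1.   ] [-0.04  0.2   2.02  0.    0.92  0.04] [ 0.6  0.1 -0.2] 0.000539702054290131
```

Request:
move_arm --plan '[0,0,-0.7,0,0,0,0,0,0,-0.7,0,0,0,0,0,0,-0.7,0,0,0,0,0,0,0,0,0,0,0]'

```text
time: 22.75
eef_pos: [0.5349, 0.0783, 0.0609]
tcp_rot: [0.736, 0.677, 0.0, -0.0]
contact_force: [-3.2, 0.0, 5.3]
opening: 0.0
finger_force: 2.5
```

```bash
python3 s.py
```

```text
22.75 [0.5349 0.0783 0.0609] [-0.  0. -1.] [-0.04  0.2   2.02  0.    0.92  0.04] [-3.2  0.   5.3] 0.0002247605389752999
```

Firm contact at z = 60.9 mm, against 61 mm predicted for a shut cover. One more light press, then retreat.

Request:
move_arm --plan '[0,0,-0.7,0,0,0,0,0,0,-0.4,0,0,0,0,0,0,0,0,0,0,0]'

```text
time: 23.05
eef_pos: [0.535, 0.0783, 0.0607]
tcp_rot: [0.736, 0.677, -0.0, -0.0]
contact_force: [-4.5, -1.1, 9.9]
opening: 0.001
finger_force: 5.0
```

```bash
python3 s.py
```

```text
23.05 [0.535  0.0783 0.0607] [-0.001  0.    -1.   ] [-0.04  0.2   2.02  0.    0.92  0.04] [-4.5 -1.1  9.9] 0.0010272988656345949
```

Request:
move_arm --plan '[0,0,15,0,0,0,0,0,0,40,0,0,0,0,0,0,50,0,0,0,0,-10,45,10,0,0,0,0,-10,45,0,0,0,0,0,-10,45,0,0,0,0,0,0,45,0,0,0,0,0,0,0,0,0,0,0,0,0,0,0,0,0,0,0]'

```text
time: 23.95
eef_pos: [0.5046, 0.2591, 0.1743]
tcp_rot: [0.735, 0.678, 0.0, 0.0]
contact_force: [0.6, -0.8, -0.1]
opening: -0.003
finger_force: 0.0
```

```bash
python3 s.py; python3 - <<'E'
from h import *
c=cam('top'); save(c,'pics/tf.png'); b=load('pics/top0.png')
d=np.abs(c['img'].astype(int)-b['img']).max(2)
for n,u,v in [('pump',230,125),('tumbler',298,112),('pill',349,144),('small',410,136),('tray',468,166),('brush',470,250),('pusher',305,288),('cell place',397,235),('orange',425,365)]:
    print(n,d[v-14:v+15,u-14:u+15].mean().round(1))
# cover outline + surroundings: is the cell (dark) still visible; cover bottom rim gap in the scene view
s=cam('scene'); save(s,'pics/sf.png'); a=np.radians(4.5); X=np.array([-np.cos(a),np.sin(a),0]);Y=np.array([-np.sin(a),-np.cos(a),0]);H=np.array([.4499,.0852,.024])
g=cv2.cvtColor(s['img'],cv2.COLOR_RGB2GRAY)
for y in (-10,0,10): print([int(g[tuple(proj(s,H-X*.1+Y*y/1e3+[0,0,z/1e3]).round().astype(int)[::-1])]) for z in range(-8,46,3)])
E
```

```text
23.95 [0.5046 0.2591 0.1743] [ 0.001  0.    -1.   ] [ 0.3   0.1   1.9  -0.    1.14  0.38] [ 0.6 -0.8 -0.1] -0.00301664212750924
pump 2.8
tumbler 3.1
pill 3.9
small 3.1
tray 3.0
brush 3.1
pusher 2.7
cell place 38.2
orange 4.8
[140, 139, 139, 140, 138, 138, 138, 138, 138, 138, 138, 136, 137, 139, 137, 138, 143, 139]
[141, 141, 141, 140, 139, 140, 139, 139, 138, 140, 140, 140, 138, 139, 140, 145, 152, 141]
[141, 142, 140, 141, 140, 140, 140, 141, 141, 140, 140, 140, 141, 140, 138, 138, 143, 141]
```

```bash
python3 -c "
from plant import order
print(order.sign_off())"
```

```text
the job is handed in; nothing more can be done
None
```

I fitted the D cell nub-to-contact under the retaining lip and pressed the cover shut (firm stop at 61 mm, its shut height); the top view shows the other things unmoved, and I handed the job in at about 24 s.

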